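# Slide the gauge block under the spring clip

### The arm

A 6-joint arm with a two-finger parallel gripper is mounted at the origin on a cart in front of the work surface, level with it; the furniture and walls round the work are solid. World frame = base frame: x ahead of the robot, y to its left, z up, the work surface at z = 0. Lengths are in m, angles in rad, forces in N, time in s.
With the tool pointing down it reaches from about 0.375 to 0.9 m from the base axis. Payload 3.1 kg.
Tool frame: the origin (TCP) lies midway between the tips of the shut fingers; the grasp point (between the pads) lies 19 mm behind it; z points along the fingers, y is the line along which they close (so a half turn about z gives the same grasp; the last joint's range is limited). The gripper opens to 87 mm and grips with 3 to 60 N. Pads are 19 mm wide; open, the fingers measure 117 mm over their backs; the gripper's body (75 mm by 190 mm) begins 51 mm behind the grasp point.
Start: joints at [1.056, 0.527, 1.433, -0, 1.181, -0.178], TCP at [0.206, 0.59, 0.223] pointing down, gripper open.
Joint ranges: [-3.08, 3.08], [-0.75, 2.2], [0.22, 2.44], [-1.43, 4.57], [0, 2.65], [-2.85, 2.85]. Speed limits (rad/s): [2.79, 2.79, 3.14, 3.14, 3.14, 3.14].

### API

Orientations are given as a unit quaternion [w, x, y, z].
In Python, from workcell import ctrl, read_camera, camera_model gives the robot as it stands. The module is installed in compiled form; this text tells all that it offers.
- The arm moves only by the tool servo_tool, never from a script. Its argument "plan" is a list of rows, each a list of 6 numbers: the shift along the tool's x, y, z in m, then the turn, a rotation vector about the tool's x, y, z in degrees. In form: [[tx, ty, tz, wx, wy, wz], ...]. A call has 1 to 8 rows; each row is the pose to reach, as a shift and turn from the pose commanded when the call began, along the tool's axes at that moment; what a row does not reach only later rows make up. A row lasts 1/8 s, in which the tool goes at most 62.5 mm and 10.7 degrees, less where a joint would pass 70% of its speed; a pose out of reach is approached as far as the arm can. A call with a gripper value outside its range is refused whole. "claw" is the opening, from 0 (shut) to 1 (fully open), set as the call begins (left out, the last holds). The fingers move at their own pace and stop on an object; the grip force is fixed at half the most. Time passes only in rows, so rows that repeat a pose let the fingers close. It gives the time, the measured TCP pose, the force, the opening and the grip force at its end, in the units of the state.
- ctrl.sense(): the state, without advancing time (a new reading comes with each control period).
- read_camera(name): name is "side" or "top"; returns (picture, depth): 384x512x3 uint8, blue, green, red; 384x512 float32, m along the optical axis (not along the pixel's ray), 0 where there is no reading.
- camera_model(name): a dict with "vfov" (degrees; the focal length in pixels is half the picture's height over the tangent of half this angle, whatever the lens; pixels are square), "cx", "cy" (the principal point, pixels), "D" ([k1, k2, p1, p2, k3] as OpenCV has them; the pictures are not rectified), "rvec" (rotation vector, rad) and "tvec" (3), from world to camera coordinates, as OpenCV has them. Camera axes: x right, y down, z forward; pixel columns grow to the right and rows downward; lengths in m; the calibration is good to about 2 mm. A picture is of the moment at which its call begins. camera_model takes no time and is no camera call.
- ctrl.job_done(): hands the job in; it is judged then, once.
The state is a dict: "t": time; "joint_pos": joint angles; "qvel": joint speeds; "effort": joint torques, N m; "tcp_pos": TCP position; "tcp_rot": TCP orientation; "force": force on the tool from outside, world axes, zero at the start; "moment": the same for the moment, N m; "grip_width": opening from 0.0 (shut) to 1.0 (fully open); "grasp_force": force on a finger pad.
Only numpy, scipy, OpenCV 4.12 (cv2) and the standard library are available. Lean on these libraries where they do the work, as an engineer would, in place of code of your own. Each camera call takes 0.05 s, during which the arm holds its last target. There are 200 camera calls.

### The job

Without grasping anything, press the clip's long thumb plate down with one fingertip so that its jaw lifts, and while you keep it down push the steel gauge block along its channel with the other fingertip, beneath the jaw, until it is fully home against the end stop. Only then let the clip go, so that its jaw clamps the block, and move clear. Slide the block, never lift or tip it, and leave the relay, the screw and the small connector where they are.

Things in the scene. Friction and masses are not known exactly. Their poses are not given: they have to be found in the camera images.
- clip_base: Fixed base, 114 (x) x 108 (y) x 14 mm, on the bench between two press towers 0.29 m high: come from above. Origin: on its underside, near the middle; deck at z = 14 mm. The block's channel runs along base x at base y = +19.5 mm. Clip hinge: along base x at base y = -8, z = 28 mm; hinge ears at base x 17 to 47 mm. Nothing on it is over 45 mm high; at base x under 16 mm only rails and thumb plate.
- channel_end (a point): Fixed point on the deck, at the foot of the end stop's face, in the middle of the channel (base x = +40, y = +19.5 mm). The block's front ends here, pushed towards base +x. Stop: 12 mm high, 26 mm wide. Two guide rails, 4 mm high, 4 mm thick, 26.6 mm apart, run from here back to base x = -57 mm; the channel is open at that end and above.
- clip (a joint): Hinge of the sprung steel clip, rad. 0 = closed by its spring, jaw too low for the block to enter; grows as the thumb plate is pressed down; 0.40 = hard stop, jaw lip 20.5 mm above the deck (4.5 mm over the block). From 0.30 up it clears the block by 2 mm or more. About 0.25 when the jaw rests on the block. Springs back when let go; 3 to 5 N on the thumb plate presses it to the stop.
- clip_lip (a point): Underside of the lip at the end of the clip's jaw, over the channel; moves with the clip. Lip: 12 mm along base x (26 to 38 mm), 10 mm along base y (12 to 22 mm). Clip closed: 8 to 12 mm above the deck, lower than the 16 mm block.
- thumb_plate (a point): Middle of the top of the clip's thumb plate, moves with it. Smooth plate 115 mm long (base x -75 to +40), 26 mm wide (base y -34 to -60), parallel to the channel, 66.5 mm from its middle to the channel's. At rest it slopes, outer edge up; at the stop it is level, top 7 mm above the deck (z = 21 mm): a fingertip can slide along it, and one level with it over the channel clears the rails and meets the block.
- gauge_block_center (a point): Centre of the loose ground-steel gauge block: flat, with two small holes, 46 mm long, along the channel (base x), 25 mm wide, 16 mm thick, about 0.16 kg, lying on the deck between the rails, short of the jaw, square to the base (its own y along base -x). Centre at z = 22 mm. Fully home its centre is at base x = +17 mm.
- relay_center (a point): Centre of a dark plug-in relay lying on the bench beyond the base, 22 x 43 x 28 mm. Leave alone.
- screw_center (a point): Centre of a steel cap screw standing on its head on the bench beyond the base, 16 mm diameter, 30 mm tall. Leave alone.
- small_connector_center (a point): Centre of a small white connector housing on the bench in front of the base's -x edge, 16 x 22 x 14 mm. Leave alone.

How it is judged:
On the way, in this order (a step that is already met when the one before it is completed fails the run):
1. the clip is held down (jaw lifted clear) while the block is still short of the jaw (value of joint clip above 0.3 rad and x of gauge_block_center in the frame of clip_base below 0.005 m), for 0.2 s.
2. the block is home against the end stop while the clip is still held down (value of joint clip above 0.3 rad and x of gauge_block_center in the frame of clip_base above 0.0145 m and y of gauge_block_center in the frame of clip_base between 0.0165 and 0.0225 m), for 0.2 s.
At the end, for the whole second after the job is handed in: The gauge block lies flat in its channel within 3 mm of the end stop, the clip has been let go and its jaw rests on the block (clip between 0.18 and 0.30 rad), and the relay, screw and small connector are within 15 mm of where they started (x of gauge_block_center in the frame of clip_base above 0.0145 m and y of gauge_block_center in the frame of clip_base between 0.0165 and 0.0225 m and value of joint clip between 0.18 and 0.3 rad and angle between gauge_block_center's own z axis and vertical below 0.05 rad and height (world z) of gauge_block_center below 0.0245 m and velocity of joint clip below 0.05 rad/s and distance of each of relay_center, screw_center, small_connector_center from where it was at the start of the episode below 0.015 m); the robot touches nothing.
It fails at once if the gauge block is lifted or tipped (height (world z) of gauge_block_center above 0.029 m or angle between gauge_block_center's own z axis and vertical above 0.3 rad).
It fails at once if the relay, screw or small connector is moved (distance of any of relay_center, screw_center, small_connector_center from where it was at the start of the episode above 0.015 m).
It also fails if it takes over 38 s, if anything falls off the work surface, if the arm or the gripper's body presses on something with over 40 N, if the wrist force passes 120 N, or if a joint passes its speed limit or range.

## Working session

There is one attempt and no reset: what is moved stays moved. The work goes in short steps, Python scripts to look and compute and a tool call to move; the robot and the scene stay as the last step left them, time stands still between calls to the robot, and variables do not carry over. Pictures are saved under pics/ and viewed, at most 10 in all, crops included, and the job is handed in when it is done.

Besides the shell and the picture viewer there is one more tool, called after ">>>" in YAML: its name, and indented under it one key for each argument. servo_tool: Moves the arm, as the interface text tells. Its arguments: {"type":"object","properties":{"plan":{"type":"array","items":{"type":"array","items":{"type":"number"}}},"claw":{"type":"number"}},"required":["plan"]}

```bash
mkdir -p pics; cat > h.py <<'E'
import numpy as np, cv2
from workcell import ctrl, read_camera, camera_model
def K(n):
    m=camera_model(n); f=192/np.tan(np.radians(m["vfov"])/2)
    return np.array([[f,0,m["cx"]],[0,f,m["cy"]],[0,0,1]]),np.array(m["D"],float),cv2.Rodrigues(np.array(m["rvec"],float))[0],np.array(m["tvec"],float)
def ray(n,uv,z):
    k,D,R,t=K(n); p=cv2.undistortPoints(np.array(uv,float).reshape(-1,1,2),k,D).reshape(-1,2)
    d=np.c_[p,np.ones(len(p))]@R; c=-R.T@t
    return c+d*((z-c[2])/d[:,2])[:,None]
def cloud(n,dep):
    k,D,R,t=K(n); v,u=np.mgrid[0:384,0:512]
    p=cv2.undistortPoints(np.stack([u,v],-1).reshape(-1,1,2).astype(float),k,D).reshape(384,512,2)
    P=np.dstack([p,np.ones((384,512))])*dep[...,None]
    return (P-t)@R
E
python3 - <<'E'
from h import *
for n in("top","side"):
    im,d=read_camera(n); cv2.imwrite(f"pics/{n}0.png",im); np.savez(f"{n}0.npz",im=im,d=d)
    k,D,R,t=K(n); print(n,(-R.T@t).round(3),R[2].round(2),k[0,0].round(0))
s=ctrl.sense(); print({k:np.round(v,3) for k,v in s.items()})
E
```

```text
top [ 0.537 -0.049  0.909] [ 0.06  0.01 -1.  ] 496.0
side [ 0.489 -0.795  0.383] [ 0.12  0.92 -0.38] 439.0
{'t': np.float64(0.1), 'joint_pos': array([ 1.056,  0.528,  1.434, -0.   ,  1.181, -0.178]), 'qvel': array([ 0.   , -0.003, -0.004,  0.   ,  0.001, -0.   ]), 'effort': array([ -0.   , -44.099, -17.715,   0.063,   0.054,  -0.   ]), 'tcp_pos': array([0.206, 0.59 , 0.222]), 'tcp_rot': array([-0.   ,  0.167,  0.986, -0.001]), 'force': array([0.076, 1.043, 0.47 ]), 'moment': array([-0.033,  0.025,  0.029]), 'grasp_force': np.float64(0.0), 'grip_width': np.float64(1.0)}
```

View pics/top0.png

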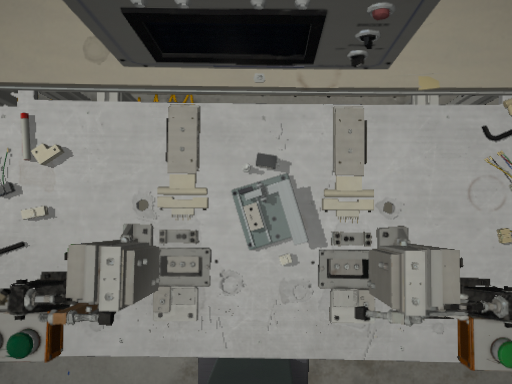

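View pics/side0.png

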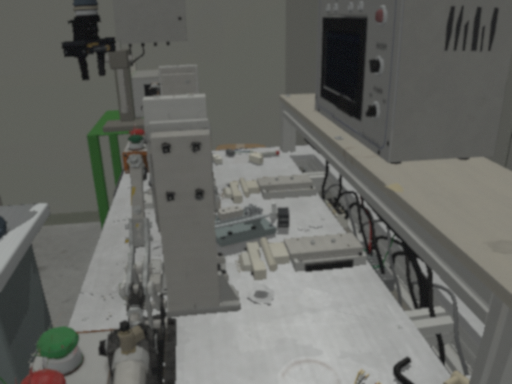

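The top view shows the base at about (268,212), rotated by roughly 15°, with the block at (255,213), the thumb plate at right (about 290,210), the relay at (266,160), the screw at (248,168) and the connector at (287,259). The side view is largely hidden by the near press tower. Next I'll zoom in on the base and use the depth.

```bash
python3 - <<'E'
from h import *
z=np.load("top0.npz"); im,d=z["im"],z["d"]; P=cloud("top",d)
c=cv2.resize(im[145:270,220:330],None,fx=4.8,fy=4.8,interpolation=cv2.INTER_CUBIC)
h=np.clip(P[145:270,220:330,2]*1000,0,51)*5
hc=cv2.applyColorMap(cv2.resize(h.astype(np.uint8),(250,284),interpolation=cv2.INTER_NEAREST),cv2.COLORMAP_JET)
o=np.zeros((600,780,3),np.uint8); o[:,:528]=c; o[:284,528:778]=hc
cv2.imwrite("pics/zoom.png",o)
Z=P[...,2]; sub=Z[145:270,220:330]
m=np.zeros(Z.shape,np.uint8); m[175:262,225:312]=((Z[175:262,225:312]>.009)&(Z[175:262,225:312]<.06))
n,l,st,ce=cv2.connectedComponentsWithStats(m); 
for i in range(1,n):
    if st[i,4]>20: 
        q=P[l==i]; print(st[i],ce[i].round(),q.mean(0).round(4)); 
        if st[i,4]>500: print(cv2.minAreaRect(q[:,:2].astype(np.float32)*1000))
for r in range(190,246,6): print(r,(Z[r,230:314:3]*1000).round(0).astype(int))
E
```

```text
[ 232  175   77   75 3851] [269. 212.] [ 0.5606 -0.0474  0.0235]
((556.42236328125, -47.82489776611328), (127.59269714355469, 107.91910552978516), 17.49344825744629)
[279 254  13   8  77] [285. 258.] [ 0.478  -0.0775  0.0149]
190 [-2 11 16 25 28 28 29 19 36 41 39 36 26 26 30 31 33 36 37 37 43 11 -2 -1
  1  1 -2 -2]
196 [ 0 12 15 17 14 27 32 31 35 20 26 33 13 16 15 14 18 31 36 36 41 42  1 -1
 -1 -1  2  3]
202 [ 0  1 17 13 14 12 17 15 15 20 15 17 15 16 13 15 16 14 33 36 40 39 43  3
 -2 -2 -1 -2]
208 [ 4  0  1 15 20 32 29 32 30 30 15 12 15 14 16 13 13 14 34 34 40 38 43  1
  1  0  1 -1]
214 [ 1 -2  1 13 12 17 31 28 29 29 29 17 14 15 17 12 14 13 14 33 37 39 45 41
  2  1  1  2]
220 [ -1   1  -1  -4  12  20  29  31  33  31  29  17  17  12  14  16  12  14
  10  32  35  37  40  43 909   2   0   3]
226 [ 1  0  2 -1  9 15 17 31 31 29 28 28 17 13 16 12 15 13 16 13 32 36 38 40
 39  3  0  1]
232 [ 1  0  3  3  1 13 14 17 12 13 14 14 17 13 14 16 14 15 18 13 15 34 36 38
 39 42  3  1]
238 [-1 -2 -1  0 -2  0 12 18 13 13 13 15 17 18 16 12 13 11 14 -1  1 32 35 38
 39 40  2  0]
244 [ -1   1   0  -2  -1  -1  16  16  19  16  14 909  11   1   5   1  -2   0
   3   1  -1  -1   0   1   4  -2   0   1]
```

View pics/zoom.png

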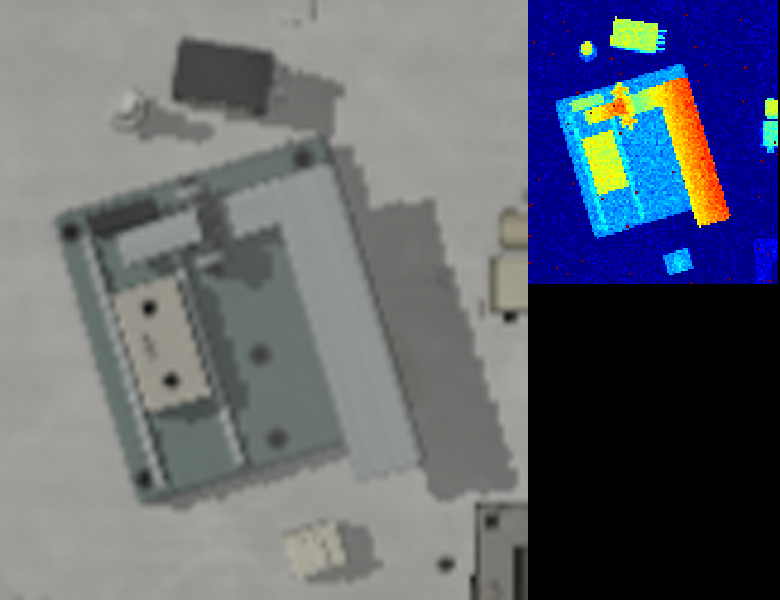

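The zoom shows everything clearly: the block from (115,285) to (210,405), the stop at (125,215), the jaw at (160,235) and the thumb plate running from (310,180) to (385,475). I'll fit the base frame from the depth regions and check the tower clearance.

```bash
python3 - <<'E'
from h import *
z=np.load("top0.npz"); im,d=z["im"],z["d"]; P=cloud("top",d); Z=P[...,2]
def px(x,y): return [(x+.5)/4.8+220-.5,(y+.5)/4.8+145-.5]
# base corners at z=14
C=ray("top",[px(57,215),px(140,503),px(325,138)],.014); print("corners",C.round(4))
v=C[0]-C[1]; print("len x",np.linalg.norm(v),"yaw",np.degrees(np.arctan2(v[1],v[0])), "len y",np.linalg.norm(C[2]-C[0]))
# block by depth component + colour
g=np.zeros(Z.shape,bool); g[200:233,242:266]=True
hsv=cv2.cvtColor(im,cv2.COLOR_BGR2HSV)
m=(g&(Z>.024)&(Z<.036)).astype(np.uint8); n,l,st,_=cv2.connectedComponentsWithStats(m,connectivity=4); i=1+st[1:,4].argmax()
uv=np.argwhere(l==i)[:,::-1]; B=ray("top",uv,.030); r=cv2.minAreaRect(B[:,:2].astype(np.float32)*1000); print("block",len(uv),r,B.mean(0).round(4),np.median(Z[l==i]))
B4=ray("top",[px(113,293),px(180,275),px(215,398),px(148,413)],.030); print("block corners",B4.round(4),B4.mean(0).round(4))
rl=ray("top",[px(92,240),px(163,485),px(182,268),px(241,462)],.018); print("rails",rl.round(4),[np.degrees(np.arctan2(*(rl[a]-rl[b])[[1,0]])) for a,b in((0,1),(2,3))])
# plate
g[:]=False; g[178:250,270:312]=True
m=(g&(Z>.028)&(Z<.055)).astype(np.uint8); n,l,st,_=cv2.connectedComponentsWithStats(m); i=1+st[1:,4].argmax(); l=cv2.morphologyEx((l==i).astype(np.uint8),cv2.MORPH_OPEN,np.ones((5,5)))
Q=P[l>0]; print("plate",len(Q),cv2.minAreaRect(Q[:,:2].astype(np.float32)*1000),Q.mean(0).round(4))
# tower clearance in tool frame (base yaw)
a=np.radians(17.); c0=np.array([.55,-.05]); w=P[(Z>.075)&(Z<.6)&(d>0)]; q=(w[:,:2]-c0)@np.array([[np.cos(a),-np.sin(a)],[np.sin(a),np.cos(a)]])
k=(abs(w[:,0]-.55)<.16)&(abs(w[:,1]+.05)<.3)
for s in(1,-1):
    e=w[k&((w[:,1]+.05)*s>0)]; j=np.argsort(s*e[:,1])[:8]; print(s,e[j].round(3).tolist())
E
```

```text
corners [[ 0.6004  0.0213  0.014 ]
 [ 0.4928 -0.0116  0.014 ]
 [ 0.6308 -0.0794  0.014 ]]
len x 0.11257997656291957 yaw 17.01917725758319 len y 0.10521664773870988
block 366 ((552.7755126953125, -19.260311126708984), (45.86399841308594, 24.876020431518555), 17.998558044433594) [ 0.5527 -0.0193  0.03  ] 0.03015200441625447
block corners [[ 0.5706 -0.0011  0.03  ]
 [ 0.5776 -0.0258  0.03  ]
 [ 0.5324 -0.0393  0.03  ]
 [ 0.5266 -0.0147  0.03  ]] [ 0.5518 -0.0202  0.03  ]
rails [[ 0.5909  0.0077  0.018 ]
 [ 0.4997 -0.0202  0.018 ]
 [ 0.5808 -0.0262  0.018 ]
 [ 0.5087 -0.0492  0.018 ]] [np.float64(17.064699588744585), np.float64(17.698034142843305)]
plate 1001 ((561.0342407226562, -83.597900390625), (114.8713607788086, 33.27131271362305), 18.012649536132812) [ 0.5634 -0.0859  0.0372]
1 [[0.484, 0.117, 0.258], [0.486, 0.117, 0.263], [0.455, 0.117, 0.155], [0.452, 0.117, 0.154], [0.485, 0.117, 0.262], [0.483, 0.117, 0.262], [0.49, 0.117, 0.262], [0.487, 0.117, 0.262]]
-1 [[0.407, -0.173, 0.174], [0.413, -0.173, 0.174], [0.411, -0.173, 0.174], [0.42, -0.173, 0.174], [0.408, -0.173, 0.173], [0.418, -0.173, 0.173], [0.414, -0.173, 0.173], [0.415, -0.173, 0.173]]
```

```bash
python3 - <<'E'
from h import *
z=np.load("top0.npz"); d=z["d"]; P=cloud("top",d); Z=P[...,2]
a=np.radians(17.4); E=np.array([[np.cos(a),np.sin(a)],[-np.sin(a),np.cos(a)]])
B=np.array([.5522,-.0198])
def px(x,y): return [(x+.5)/4.8+220-.5,(y+.5)/4.8+145-.5]
for nm,pts,h in(("plate end",[(360,478)],.033),("plate end outer",[(425,462)],.042),("stop face",[(95,237),(160,221)],.026),("stop back",[(88,220)],.026)):
    print(nm,((ray("top",[px(*p) for p in pts],h)[:,:2]-B)@E.T*1000).round(1))
T=B+np.array([-.041,-.03325])@E; print("T",T.round(4))
for s in(0,.02):
  w=P[(Z>.08)&(Z<.32)&(d>0)&(d<1)]; q=(w[:,:2]-T-s*E[0])@E.T
  dist=np.hypot(np.maximum(abs(q[:,0])-.0375,0),np.maximum(abs(q[:,1])-.095,0))
  for sg in(1,-1):
    k=q[:,1]*sg>0; i=dist[k].argmin(); print(s,sg,dist[k].min().round(4),np.sort(dist[k])[20].round(4),w[k][i].round(3),q[k][i].round(3))
E
```

```text
plate end [[-67.9 -55.3]]
plate end outer [[-68.6 -79.1]]
stop face [[ 45.3  13. ]
 [ 44.1 -11.9]]
stop back [[52.1 13.7]]
T [ 0.523  -0.0638]
0 1 0.0876 0.0893 [0.49  0.117 0.262] [0.022 0.183]
0 -1 0.038 0.0386 [ 0.502 -0.201  0.186] [-0.061 -0.125]
0.02 1 0.0876 0.0893 [0.49  0.117 0.262] [0.002 0.183]
0.02 -1 0.0528 0.0536 [ 0.502 -0.201  0.186] [-0.081 -0.125]
```

>>> servo_tool:
  plan:
    - [0,0,-0.06,0,0,-9]
    - [0,0,-0.12,0,0,-18]
    - [0,0,-0.15,0,0,-27]
    - [0,0,-0.15,0,0,-36.6]
    - [0,0,-0.15,0,0,-36.6]
  claw: 0.59

```text
t: 0.72
tcp_pos: [0.2057, 0.5898, 0.3724]
tcp_rot: [-0.0, -0.15, 0.989, -0.0]
force: [0.1, -0.3, -0.4]
grip_width: 0.608
grasp_force: 0.0
```

>>> servo_tool:
  plan:
    - [-0.009,-0.06,0,0,0,0]
    - [-0.018,-0.12,0,0,0,0]
    - [-0.027,-0.18,0,0,0,0]
    - [-0.036,-0.24,0,0,0,0]
    - [-0.045,-0.3,0,0,0,0]
    - [-0.054,-0.36,0,0,0,0]
    - [-0.063,-0.42,0,0,0,0]
    - [-0.072,-0.48,0,0,0,0]

```text
t: 1.72
tcp_pos: [0.4179, 0.1516, 0.3718]
tcp_rot: [-0.001, -0.149, 0.989, 0.0]
force: [0.9, 0.6, 0.2]
grip_width: 0.59
grasp_force: 0.0
```

>>> servo_tool:
  plan:
    - [-0.009,-0.06,0,0,0,0]
    - [-0.018,-0.12,0,0,0,0]
    - [-0.027,-0.18,0,0,0,0]
    - [-0.035,-0.238,0,0,0,0]
    - [-0.035,-0.238,0,0,0,0]
    - [-0.035,-0.238,0,0,0,0]

```text
t: 2.48
tcp_pos: [0.5214, -0.0628, 0.3714]
tcp_rot: [-0.001, -0.15, 0.989, 0.001]
force: [-0.2, -0.0, 0.3]
grip_width: 0.59
grasp_force: 0.0
```

>>> servo_tool:
  plan:
    - [-0.001,-0.001,0.06,0,0,0]
    - [-0.001,-0.001,0.12,0,0,0]
    - [-0.001,-0.001,0.18,0,0,0]
    - [-0.001,-0.001,0.24,0,0,0]
    - [-0.001,-0.001,0.3,0,0,0]
    - [-0.001,-0.001,0.306,0,0,0]
    - [-0.001,-0.001,0.306,0,0,0]

```text
t: 3.35
tcp_pos: [0.5241, -0.0632, 0.0677]
tcp_rot: [0.001, -0.151, 0.988, -0.0]
force: [-0.4, -0.6, -0.2]
grip_width: 0.589
grasp_force: 0.0
```

```bash
python3 - <<'E'
from h import *
o=[]
for n,(r,c) in(("top",(150,200)),("side",(190,190))):
    im,d=read_camera(n); np.savez(n+"1.npz",im=im,d=d); o.append(cv2.resize(im[r:r+120,c:c+110 if n=="side" else c+130],None,fx=3.3 if n=="top" else 3.3,fy=3.3,interpolation=cv2.INTER_CUBIC))
cv2.imwrite("pics/p1.png",np.hstack(o)); print(ctrl.sense()["tcp_pos"],ctrl.sense()["joint_pos"])
E
```

```text
[ 0.52544591 -0.06401609  0.06928956] [-3.32520442e-01  6.36159721e-01  1.80143077e+00  5.08077008e-05
  6.98569927e-01 -2.20700315e+00]
```

View pics/p1.png

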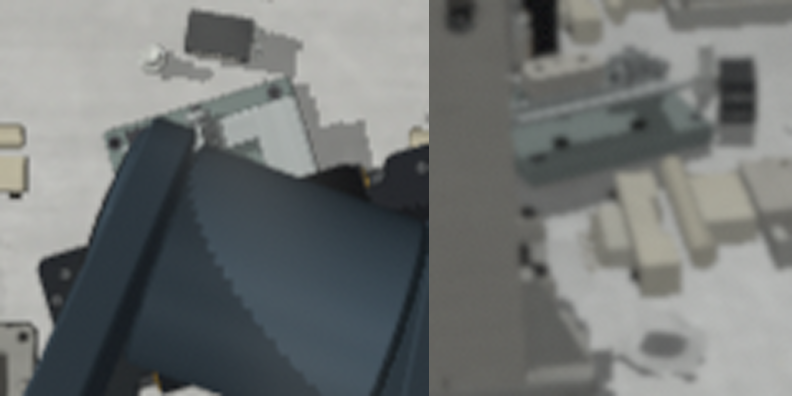

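The forearm hides the gripper from the top camera and the tower hides it from the side, so I'll go by force and pose. I'm backing off a few mm behind the block and pressing down in small steps.

>>> servo_tool:
  plan:
    - [0.003,0,0,0,0,0]
    - [0.003,0,0.01,0,0,0]
    - [0.003,0,0.02,0,0,0]
    - [0.003,0,0.025,0,0,0]
    - [0.003,0,0.025,0,0,0]
    - [0.003,0,0.025,0,0,0]

```text
t: 4.2
tcp_pos: [0.5207, -0.0649, 0.0414]
tcp_rot: [-0.0, -0.151, 0.989, 0.0]
force: [-0.2, 0.8, -0.5]
grip_width: 0.59
grasp_force: 0.0
```

```bash
cat > s.py <<'E'
from h import *
L=[]
for _ in range(3):
    read_camera("side"); s=ctrl.sense(); L.append(np.r_[s["tcp_pos"],s["force"]])
print(np.round(L,4), s["t"], s["grip_width"])
E
python3 s.py
```

```text
[[ 0.5208 -0.0649  0.0415  0.3603  0.2198  0.8399]
 [ 0.5208 -0.0649  0.0416  1.0446  0.3867  0.2586]
 [ 0.5209 -0.0649  0.0417  0.2132  1.1618  0.0746]] 4.35 0.5921594338225087
```

>>> servo_tool:
  plan:
    - [0,0,0.005,0,0,0]
    - [0,0,0.01,0,0,0]
    - [0,0,0.013,0,0,0]
    - [0,0,0.013,0,0,0]

```text
t: 4.85
tcp_pos: [0.5211, -0.0651, 0.0284]
tcp_rot: [0.0, -0.151, 0.989, -0.0]
force: [0.5, -0.6, 2.3]
grip_width: 0.588
grasp_force: 1.0
```

```bash
python3 s.py
```

```text
[[ 0.5211 -0.0651  0.0286  0.6556 -1.3232  2.6205]
 [ 0.5211 -0.065   0.0286  2.1544 -0.4246  1.4385]
 [ 0.521  -0.065   0.0287  1.5313 -0.5782  1.9575]] 5.0 0.5941414591075785
```

>>> servo_tool:
  plan:
    - [0,0,0.003,0,0,0]
    - [0,0,0.006,0,0,0]
    - [0,0,0.0075,0,0,0]
    - [0,0,0.0075,0,0,0]

```text
t: 5.5
tcp_pos: [0.5209, -0.0645, 0.0212]
tcp_rot: [0.0, -0.151, 0.989, 0.0]
force: [1.0, 1.9, 5.7]
grip_width: 0.59
grasp_force: 2.6
```

```bash
python3 s.py; python3 - <<'E'
from h import *
im,d=read_camera("side"); t=read_camera("top")[0]
a=cv2.resize(im[190:260,200:300],(500,350),interpolation=cv2.INTER_CUBIC); b=cv2.resize(t[170:230,225:310],(496,350),interpolation=cv2.INTER_CUBIC)
cv2.imwrite("pics/p2.png",cv2.resize(np.hstack([a,b]),(797,280)))
E
```

```text
[[ 0.5209 -0.0645  0.0212  1.7498  1.9459  5.2803]
 [ 0.5208 -0.0645  0.0212  1.0583  0.6659  5.4764]
 [ 0.5208 -0.0645  0.0212  1.0579  1.4563  5.2178]] 5.65 0.590806120865142
```

View pics/p2.png

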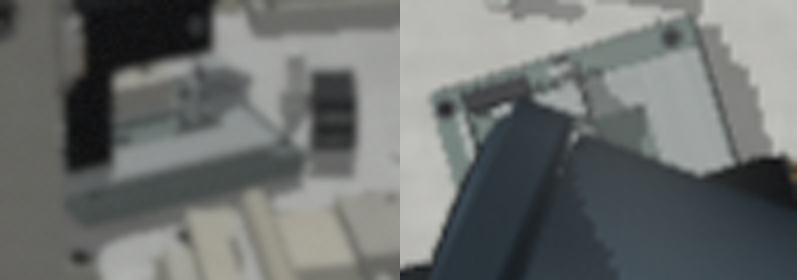

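The plate is down and level: in the side view the fingertip is on it at about (85,130), with the block behind at (140,90). Force is about 5.3 N. Now I'll push along base +x, holding slightly harder.

>>> servo_tool:
  plan:
    - [0,0,0.0008,0,0,0]
    - [0,0,0.0008,0,0,0]
    - [-0.004,0,0.0008,0,0,0]
    - [-0.008,0,0.0008,0,0,0]
    - [-0.012,0,0.0008,0,0,0]
    - [-0.016,0,0.0008,0,0,0]
    - [-0.02,0,0.0008,0,0,0]
    - [-0.02,0,0.0008,0,0,0]

```text
t: 6.75
tcp_pos: [0.5323, -0.0587, 0.0208]
tcp_rot: [-0.007, -0.151, 0.988, 0.002]
force: [-12.6, -6.0, 19.4]
grip_width: 0.591
grasp_force: 9.2
```

```bash
python3 s.py
```

```text
[[  0.5323  -0.0586   0.0208 -13.2299  -5.8583  18.9879]
 [  0.5323  -0.0587   0.0208 -13.1114  -5.845   19.0193]
 [  0.5323  -0.0587   0.0208 -12.3371  -6.5614  18.6682]] 6.9 0.5937346110820605
```

```bash
python3 - <<'E'
from h import *
im,d=read_camera("side")
a=cv2.resize(im[190:245,208:288],(800,550),interpolation=cv2.INTER_CUBIC)
cv2.imwrite("pics/p3.png",a); s=ctrl.sense(); print(s["moment"],s["joint_pos"])
E
```

```text
[-1.47382461  2.14251533 -0.34992727] [-0.31666119  0.73309672  1.78743833 -0.00538804  0.63586033 -2.18682324]
```

View pics/p3.png

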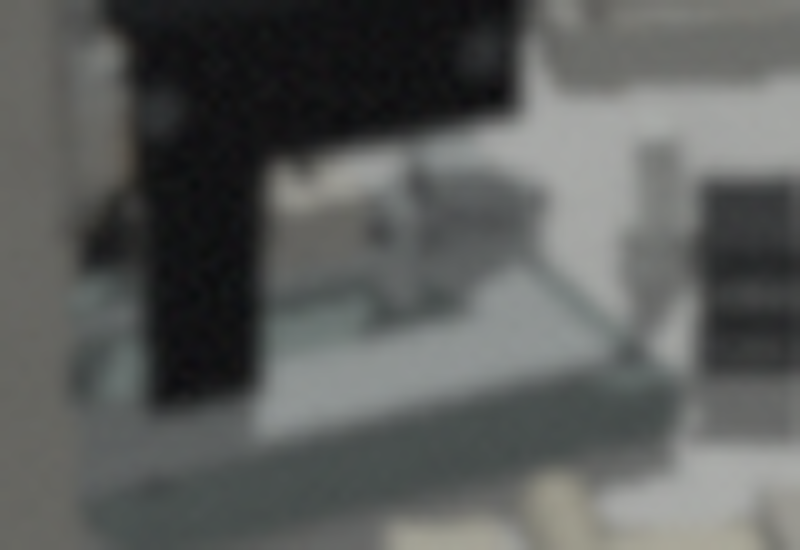

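Forces and moment point to friction at the thumb finger, because it is pressing against the clip's hard stop. I'll ease the lateral command back and raise about 1.3 mm, so only the spring load remains. The clip angle stays well above 0.3.

>>> servo_tool:
  plan:
    - [0.003,0,0,0,0,0]
    - [0.006,0,0,0,0,0]
    - [0.006,0,-0.0007,0,0,0]
    - [0.006,0,-0.0014,0,0,0]
    - [0.006,0,-0.0014,0,0,0]

```text
t: 7.58
tcp_pos: [0.5324, -0.0598, 0.0214]
tcp_rot: [-0.002, -0.151, 0.989, 0.001]
force: [-1.7, 2.1, 4.2]
grip_width: 0.589
grasp_force: 2.2
```

```bash
python3 s.py
```

```text
[[ 0.5326 -0.06    0.0214 -1.7703  2.4743  4.9717]
 [ 0.5327 -0.0601  0.0213 -1.736   3.0143  4.108 ]
 [ 0.5328 -0.0602  0.0214 -3.0111  2.7917  4.7383]] 7.725 0.5942257445613867
```

>>> servo_tool:
  plan:
    - [-0.002,0,-0.0005,0,0,0]
    - [-0.004,0,-0.0005,0,0,0]
    - [-0.006,0,-0.0005,0,0,0]
    - [-0.008,0,-0.0005,0,0,0]
    - [-0.01,0,-0.0005,0,0,0]
    - [-0.01,0,-0.0005,0,0,0]

```text
t: 8.48
tcp_pos: [0.5441, -0.0577, 0.0222]
tcp_rot: [0.0, -0.151, 0.989, -0.0]
force: [-3.4, -0.5, 3.1]
grip_width: 0.587
grasp_force: 1.8
```

```bash
python3 s.py
```

```text
[[ 0.5441 -0.0577  0.0222 -2.2136 -0.5457  3.1912]
 [ 0.5441 -0.0577  0.0223 -2.0466 -1.1438  3.7124]
 [ 0.5441 -0.0577  0.0223 -2.0536 -0.259   3.7137]] 8.625 0.5885182716854481
```

>>> servo_tool:
  plan:
    - [-0.002,0,0.0002,0,0,0]
    - [-0.004,0,0.0002,0,0,0]
    - [-0.006,0,0.0002,0,0,0]
    - [-0.007,0,0.0002,0,0,0]
    - [-0.007,0,0.0002,0,0,0]

```text
t: 9.25
tcp_pos: [0.5504, -0.0556, 0.022]
tcp_rot: [0.0, -0.151, 0.989, -0.0]
force: [-3.2, -1.6, 5.2]
grip_width: 0.593
grasp_force: 2.5
```

```bash
python3 s.py
```

```text
[[ 0.5504 -0.0556  0.022  -3.4332 -1.2248  5.4196]
 [ 0.5504 -0.0556  0.022  -3.2645 -0.1805  4.2647]
 [ 0.5504 -0.0556  0.022  -3.4299 -0.8381  4.6632]] 9.4 0.5946660639975399
```

>>> servo_tool:
  plan:
    - [-0.001,0,0,0,0,0]
    - [-0.002,0,0,0,0,0]
    - [-0.003,0,0,0,0,0]
    - [-0.004,0,0,0,0,0]
    - [-0.004,0,0,0,0,0]

```text
t: 10.02
tcp_pos: [0.5517, -0.0549, 0.0218]
tcp_rot: [-0.003, -0.152, 0.988, 0.0]
force: [-7.9, -5.8, 7.9]
grip_width: 0.594
grasp_force: 5.6
```

```bash
python3 s.py
```

```text
[[ 0.5517 -0.0549  0.0219 -8.0452 -5.1379  6.8463]
 [ 0.5517 -0.0549  0.0219 -7.104  -5.7971  8.0795]
 [ 0.5517 -0.0549  0.0219 -7.635  -5.0757  7.1932]] 10.175 0.5905116812013987
```

```bash
python3 - <<'E'
from h import *
im,d=read_camera("side"); t,dt=read_camera("top"); s=ctrl.sense(); print(s["moment"],s["force"])
a=cv2.resize(im[190:235,215:275],(400,300),interpolation=cv2.INTER_CUBIC); b=cv2.resize(t[175:220,230:290],(400,300),interpolation=cv2.INTER_CUBIC)
cv2.imwrite("pics/p4.png",np.hstack([a,b]))
E
```

```text
[-0.80085157  1.44062916  0.20335143] [-7.81538673 -5.11117638  7.4247301 ]
```

View pics/p4.png

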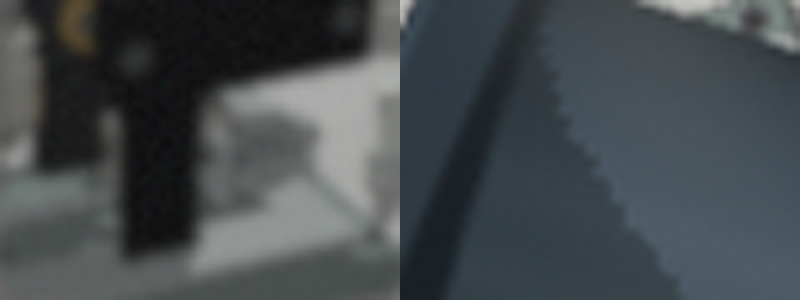

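The moment sign (Mz positive) shows the push load is now on the channel finger. The TCP is within 0.5 mm of the predicted home pose, so the block is on the stop. The side view shows both fingers still down, the plate pressed. Backing off slightly, then lifting straight up.

>>> servo_tool:
  plan:
    - [0.003,0,0,0,0,0]
    - [0.006,0,0,0,0,0]
    - [0.007,0,0,0,0,0]
    - [0.007,0,-0.006,0,0,0]
    - [0.007,0,-0.012,0,0,0]
    - [0.007,0,-0.02,0,0,0]
    - [0.007,0,-0.04,0,0,0]
    - [0.007,0,-0.08,0,0,0]

```text
t: 11.28
tcp_pos: [0.5456, -0.0561, 0.1015]
tcp_rot: [-0.002, -0.151, 0.989, 0.001]
force: [0.8, -0.7, -0.3]
grip_width: 0.591
grasp_force: 0.0
```

>>> servo_tool:
  plan:
    - [0,0,-0.06,0,0,0]
    - [0,0,-0.12,0,0,0]
    - [0,0,-0.18,0,0,0]
    - [0,0,-0.24,0,0,0]
    - [0,0,-0.27,0,0,0]
    - [0,0,-0.27,0,0,0]

```text
t: 12.02
tcp_pos: [0.5481, -0.0567, 0.375]
tcp_rot: [0.003, -0.151, 0.989, -0.001]
force: [-0.3, -0.4, 0.1]
grip_width: 0.589
grasp_force: 0.0
```

>>> servo_tool:
  plan:
    - [0,0.06,0,0,0,0]
    - [0,0.12,0,0,0,0]
    - [0,0.18,0,0,0,0]
    - [0,0.24,0,0,0,0]
    - [0,0.3,0,0,0,0]
    - [0,0.3,0,0,0,0]

```text
t: 12.78
tcp_pos: [0.4546, 0.2329, 0.3699]
tcp_rot: [-0.003, -0.154, 0.988, 0.0]
force: [0.6, -1.3, -1.0]
grip_width: 0.593
grasp_force: 0.0
```

```bash
python3 - <<'E'
from h import *
im,d=read_camera("top"); P=cloud("top",d); Z=P[...,2]; z0=np.load("top0.npz")
s=ctrl.sense(); print(s["t"],s["tcp_pos"],s["force"])
cv2.imwrite("pics/p5.png",np.hstack([cv2.resize(x[145:270,220:330],(396,450),interpolation=cv2.INTER_CUBIC) for x in(z0["im"],im)]))
a=np.radians(17.4); E=np.array([[np.cos(a),np.sin(a)],[-np.sin(a),np.cos(a)]]); q=(P[...,:2]-[.5522,-.0198])@E.T*1000
for x in range(-32,60,4):
    k=(abs(q[...,0]-x)<2)&(abs(q[...,1]-2)<7); k2=(abs(q[...,0]-x)<2)&(abs(q[...,1]+66)<4); print(x,np.median(Z[k]).round(4),np.median(Z[k2]).round(4))
E
```

```text
12.825 [0.45579845 0.2310325  0.36998399] [ 0.01925436  0.98915051 -0.13886013]
-32 0.0145 0.028
-28 0.0139 0.0271
-24 0.0143 0.0275
-20 0.0143 0.0271
-16 0.0139 0.0266
-12 0.0135 0.0268
-8 0.0144 0.0262
-4 0.0148 0.0258
0 0.0152 0.0265
4 0.0305 0.0268
8 0.0294 0.0277
12 0.0303 0.0272
16 0.0294 0.027
20 0.0309 0.028
24 0.0296 0.0266
28 0.0304 0.0266
32 0.0311 0.0273
36 0.0347 0.0269
40 0.0348 0.0282
44 0.0317 0.0283
48 0.0263 0.0146
52 0.0255 0.0157
56 0.0142 0.0131
```

View pics/p5.png

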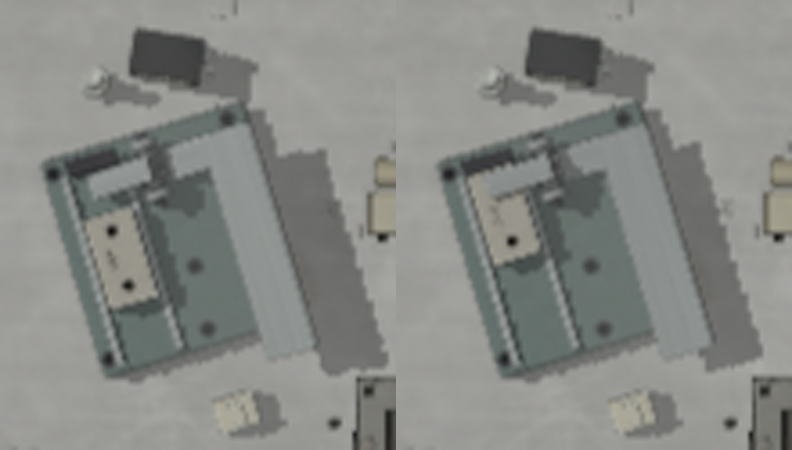

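The after picture (right half) shows the block under the jaw with its front against the stop at about (475,172). It has moved about 22 mm, the jaw rests on it, and the relay, screw and connector haven't moved.

```bash
python3 -c "
from workcell import ctrl
print(ctrl.job_done())"
```

```text
the job is handed in; nothing more can be done
None
```

The job is handed in at about 13 s of the 38 s allowed, with no verdict shown: my checks put the gauge block against the end stop with the released jaw clamped on it, the arm clear, and the relay, screw and connector not visibly moved.

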